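# Empty the heel mill's catch drawer into the tote

## Robot

A 7-joint arm with a two-finger parallel gripper is mounted at the origin on the work surface. World frame = base frame: x ahead of the robot, y to its left, z up, the work surface at z = 0. Lengths are in m, angles in rad, forces in N, time in s.
With the tool pointing down it reaches from about 0.4 to 0.85 m from the base axis. Payload 4.4 kg.
Tool frame: the origin (TCP) lies midway between the tips of the shut fingers; the grasp point (between the pads) lies 19 mm behind it; z points along the fingers, y is the line along which they close (so a half turn about z gives the same grasp; the last joint's range is limited). The gripper opens to 94 mm and grips with 3 to 60 N. Pads are 16 mm wide; open, the fingers measure 119 mm over their backs; the gripper's body (75 mm by 177 mm) begins 78 mm behind the grasp point.
Start: joints at [1.075, 0.628, 0.038, 1.517, -0.027, 0.996, -0.02], TCP at [0.271, -0.591, 0.205] pointing down, gripper open.
Joint ranges: [-3.06, 3.06], [-0.37, 2.12], [-1.25, 1.32], [0.18, 2.47], [-1.1, 4.24], [0.23, 1.98], [-2.94, 2.94]. Speed limits (rad/s): [2.57, 2.57, 3.14, 3.14, 3.14, 3.14, 3.14].

## Interface

Orientations are given as a unit quaternion [x, y, z, w].
In Python, from rig import readout, viewer, order gives the robot as it stands.
- The arm moves only by the tool play_rows, never from a script. Its argument "steps" is one flat list of numbers, 7 for each row, row after row: the shift along the world's x, y, z in cm, then the turn, a rotation vector about the world's x, y, z in rad, then the finger opening in cm, from 0 to 9.4. A call has 1 to 10 rows; each row shifts and turns the commanded pose from where the row before left it; what a row does not reach is not made up. A row lasts 1/10 s, in which the tool goes at most 50 mm and 8.59 degrees, less where a joint would pass 70% of its speed; a pose out of reach is approached as far as the arm can. A call with a gripper value outside its range is refused whole. The fingers move at their own pace and stop on an object; the grip force is fixed at half the most. Time passes only in rows, so rows that do not move let the fingers close. It gives the time, the measured TCP pose, the force, the opening and the grip force at its end, in the units of the state.
- readout.get_obs(): the state, without advancing time (a new reading comes with each control period).
- viewer.snapshot(name): name is "scene" or "side" or "wrist"; returns a dict with "image" (400x640x3 uint8, blue, green, red), "depth" (400x640 float32, m along the optical axis (not along the pixel's ray), 0 where there is no reading), "fovy" (degrees; the focal length in pixels is half the picture's height over the tangent of half this angle, whatever the lens; pixels are square), "cx", "cy" (the principal point, pixels), "T" (4x4, takes a point from camera to world coordinates). Camera axes: x right, y down, z forward; pixel columns grow to the right and rows downward; lengths in m; the calibration is good to about 2 mm. A picture is of the moment at which its call begins.
- order.job_done(): hands the job in; it is judged then, once.
The state is a dict: "t": time; "qpos": joint angles; "joint_velocities": joint speeds; "joint_torque": joint torques, N m; "tool_pos": TCP position; "tool_rot": TCP orientation; "wrist_force": force on the tool from outside, world axes, zero at the start; "moment": the same for the moment, N m; "opening": opening from 0.0 (shut) to 1.0 (fully open); "grip_force": force on a finger pad.
Only numpy, scipy, OpenCV 4.12 (cv2) and the standard library are available. Lean on these libraries where they do the work, as an engineer would, in place of code of your own. Each camera call takes 0.05 s, during which the arm holds its last target. There are 200 camera calls.

## Task

The heel-milling machine has finished a batch: pull its catch drawer out by the handle, move every finished heel lying in it into the grey tote so that none sticks up above the tote's rim, then push the drawer fully home again so that the machine can run. Any heel that ends up on the bench belongs in the tote too; leave the mug, glue tin and shoe last where they are.

Things in the scene. Friction and masses are not known exactly. Their poses are not given: they have to be found in the camera images.
- heel_mill: bench heel-milling machine, green, bolted down: a low housing 340 mm deep, 390 wide, 110 high with the catch drawer in its front; a cast column, cutter head and motor, 600 mm tall in all, stand on it from 80 mm behind the front face. Origin: on the bench under the middle of the front face; x back into the machine, y across, z up. The drawer comes out along -x.
- drawer (a joint): how far the catch drawer is out (m): 0 fully home, 0.22 at its stop. It stays where it is left and moves with about 3 N. Inside it is 220 mm along the slide, 330 across; its sides and back rise 45 mm above its floor, the 15 mm thick front 70 mm (100 above the bench). The heels lie on its floor in up to two rows of three.
- drawer_handle (a point): middle of the drawer's bar handle: a level steel bar 11 mm thick, 140 long, parallel to the drawer's front, its centre line 35 mm out from the front's outer face and 80 mm above the bench. Axes as the machine's: the drawer pulls out along -x, y is along the bar. Moves with the drawer.
- drawer_floor (a point): centre of the drawer's inner floor, on its upper face, 30 mm above the bench; moves with the drawer. Axes as the machine's; the inside reaches 110 mm either way along x and 165 along y.
- tote: open grey plastic tote, loose on the bench, about 0.9 kg: 300 x 200 mm outside, 100 high, walls and floor 4 mm thick, a small outer rim lip 8 mm wide. Origin: centre of its underside; x along the 300 mm side, z up.
- heel1: finished block heel no. 1 (None if not in this batch; all alike): beechwood, D-shaped section, black ends, 64 mm long, 43 wide, 46 from flat face to rounded back, 60 to 110 g. Origin: its middle, 23 mm from the flat face; x along the 64 mm length, y across the 43 mm, z from the flat face to the rounded back. It first lies on its flat face (z up) in the drawer.
- heel2: finished block heel no. 2 (None if not in this batch; all alike): beechwood, D-shaped section, black ends, 64 mm long, 43 wide, 46 from flat face to rounded back, 60 to 110 g. Origin: its middle, 23 mm from the flat face; x along the 64 mm length, y across the 43 mm, z from the flat face to the rounded back. It first lies on its flat face (z up) in the drawer.
- heel3: finished block heel no. 3 (None if not in this batch; all alike): beechwood, D-shaped section, black ends, 64 mm long, 43 wide, 46 from flat face to rounded back, 60 to 110 g. Origin: its middle, 23 mm from the flat face; x along the 64 mm length, y across the 43 mm, z from the flat face to the rounded back. It first lies on its flat face (z up) in the drawer.
- heel4: finished block heel no. 4 (None if not in this batch; all alike): beechwood, D-shaped section, black ends, 64 mm long, 43 wide, 46 from flat face to rounded back, 60 to 110 g. Origin: its middle, 23 mm from the flat face; x along the 64 mm length, y across the 43 mm, z from the flat face to the rounded back. It first lies on its flat face (z up) in the drawer.
- heel5: finished block heel no. 5 (None if not in this batch; all alike): beechwood, D-shaped section, black ends, 64 mm long, 43 wide, 46 from flat face to rounded back, 60 to 110 g. Origin: its middle, 23 mm from the flat face; x along the 64 mm length, y across the 43 mm, z from the flat face to the rounded back. It first lies on its flat face (z up) in the drawer.
- heel6: finished block heel no. 6 (None if not in this batch; all alike): beechwood, D-shaped section, black ends, 64 mm long, 43 wide, 46 from flat face to rounded back, 60 to 110 g. Origin: its middle, 23 mm from the flat face; x along the 64 mm length, y across the 43 mm, z from the flat face to the rounded back. It first lies on its flat face (z up) in the drawer.
- mug: white mug 80 mm across, 95 high, standing beside the work; not part of the job. Origin: centre of its underside.
- glue_tin: glue tin 90 mm across, 110 high, standing beside the work; not part of the job. Origin: centre of its underside.
- shoe_last: wooden shoe last about 270 mm long, 100 high, standing beside the work; not part of the job. Origin: on the bench below its middle.

How it is judged:
On the way, in this order (a step that is already met when the one before it is completed fails the run):
1. the catch drawer is pulled out (more than 130 mm) (value of joint drawer above 0.13 m), for 0.2 s.
2. every finished heel is in the tote (x of heel1 in the frame of tote between -0.142 and 0.142 m and y of heel1 in the frame of tote between -0.092 and 0.092 m and z of heel1 in the frame of tote between 0 and 0.085 m and x of heel2 in the frame of tote between -0.142 and 0.142 m and y of heel2 in the frame of tote between -0.092 and 0.092 m and z of heel2 in the frame of tote between 0 and 0.085 m and x of heel3 in the frame of tote between -0.142 and 0.142 m and y of heel3 in the frame of tote between -0.092 and 0.092 m and z of heel3 in the frame of tote between 0 and 0.085 m and x of heel4 in the frame of tote between -0.142 and 0.142 m and y of heel4 in the frame of tote between -0.092 and 0.092 m and z of heel4 in the frame of tote between 0 and 0.085 m and x of heel5 in the frame of tote between -0.142 and 0.142 m and y of heel5 in the frame of tote between -0.092 and 0.092 m and z of heel5 in the frame of tote between 0 and 0.085 m and x of heel6 in the frame of tote between -0.142 and 0.142 m and y of heel6 in the frame of tote between -0.092 and 0.092 m and z of heel6 in the frame of tote between 0 and 0.085 m), for 0.3 s.
At the end, for the whole second after the job is handed in: Every heel of the batch rests in the upright tote, its middle inside the walls and no more than 85 mm above the tote's underside (so below the rim), and the catch drawer is fully home (within 6 mm) (all of step 2 and linear speed of each of heel1, heel2, heel3, heel4, heel5, heel6 below 0.03 m/s and angle between tote's own z axis and vertical below 0.1 rad and value of joint drawer below 0.006 m); the robot touches nothing.
It fails at once if the mug is pushed more than 40 mm from its place (distance of mug from where it was at the start of the episode above 0.04 m).
It fails at once if the glue tin is pushed more than 40 mm from its place (distance of glue_tin from where it was at the start of the episode above 0.04 m).
It fails at once if the shoe last is pushed more than 40 mm from its place (distance of shoe_last from where it was at the start of the episode above 0.04 m).
Of heel1, heel2, heel3, heel4, heel5, heel6 only 4 to 6 are there at a start; the rules pass over those that are not, and their reading is None.
At some moment in a run one of heel1, heel2, heel3, heel4, heel5, heel6, tote may be knocked a few centimetres aside while the robot is not near it.
Once in a run the grip may slacken for a moment while it holds something.
It also fails if it takes over 210 s, if anything falls off the work surface, if the arm or the gripper's body presses on something with over 40 N, if the wrist force passes 120 N, or if a joint passes its speed limit or range.

## Working session

There is one attempt and no reset: what is moved stays moved. The work goes in short steps, Python scripts to look and compute and a tool call to move; the robot and the scene stay as the last step left them, time stands still between calls to the robot, and variables do not carry over. Pictures are saved under pics/ and viewed, at most 14 in all, crops included, and the job is handed in when it is done.

Besides the shell and the picture viewer there is one more tool, called as name(argument=value, ...) on one line, values as JSON. play_rows: Moves the arm, as the interface text tells. Its arguments: {"type":"object","properties":{"steps":{"type":"array","items":{"type":"number"}}},"required":["steps"]}

```bash
mkdir -p pics; cat > h.py <<'E'
import numpy as np,cv2
from rig import readout,viewer,order
def snap(n,f=None):
    s=viewer.snapshot(n)
    if f: cv2.imwrite('pics/'+f,s['image'])
    return s
def cloud(s):
    h,w=s['depth'].shape;f=h/2/np.tan(np.radians(s['fovy'])/2)
    u,v=np.meshgrid(np.arange(w),np.arange(h));d=s['depth']
    P=np.stack([(u-s['cx'])/f*d,(v-s['cy'])/f*d,d],-1)
    W=P@s['T'][:3,:3].T+s['T'][:3,3]; W[d==0]=np.nan
    return W
def ray(s,u,v,z):
    f=s['depth'].shape[0]/2/np.tan(np.radians(s['fovy'])/2)
    r=s['T'][:3,:3]@np.array([(u-s['cx'])/f,(v-s['cy'])/f,1]);o=s['T'][:3,3]
    return o+r*(z-o[2])/r[2]
E
python3 - <<'E'
from h import *
a=snap('scene','a.png');b=snap('side','b.png');w=snap('wrist')
for n,s in(('scene',a),('side',b),('wrist',w)):
    print(n,s['fovy'],s['cx'],s['cy'],s['T'].round(3).tolist(),(s['depth']>0).mean())
o=readout.get_obs();print(o)
cv2.imwrite('pics/ab.png',cv2.resize(np.hstack([a['image'],b['image']]),(800,250)))
np.savez('s0.npz',a=a['image'],A=cloud(a),b=b['image'],B=cloud(b))
E
```

```text
scene 55.477025782138526 318.65813678127324 191.39343232969267 [[0.185, 0.789, -0.586, 1.419], [0.983, -0.145, 0.114, -0.061], [0.005, -0.597, -0.802, 1.193], [0.0, 0.0, 0.0, 1.0]] 0.9961015625
side 55.72500204663722 322.285084409823 201.67975599211778 [[-0.708, -0.533, 0.463, -0.064], [-0.706, 0.541, -0.457, 0.749], [-0.006, -0.651, -0.759, 1.162], [0.0, 0.0, 0.0, 1.0]] 0.99606640625
wrist 68.3617913260622 319.0438703144492 193.27697417319837 [[0.416, -0.88, -0.231, 0.337], [-0.909, -0.403, -0.104, -0.56], [-0.001, 0.254, -0.967, 0.385], [0.0, 0.0, 0.0, 1.0]] 0.99621484375
{'t': 0.15, 'qpos': array([ 1.07517261,  0.62912328,  0.03846663,  1.51811924, -0.0270076 ,
        0.99630065, -0.01998638]), 'joint_velocities': array([ 0.00027749, -0.00282085,  0.0009579 , -0.00271907,  0.00012312,
        0.00174502,  0.00096777]), 'joint_torque': array([ 1.99677866e-03, -5.50087094e+01,  1.14513483e+00, -1.86816806e+01,
       -5.21919108e-02,  2.09151971e-02,  1.32791229e-04]), 'tool_pos': array([ 0.27067554, -0.59041008,  0.20477853]), 'tool_rot': array([ 9.76995460e-01,  2.13258901e-01, -1.57607774e-04, -6.98565953e-04]), 'wrist_force': array([ 0.0841549 , -0.36691277,  0.51120229]), 'moment': array([-0.03694067, -0.05102222,  0.00424099]), 'grip_force': 0.0, 'opening': 0.9970683881225151}
```

View pics/a.png

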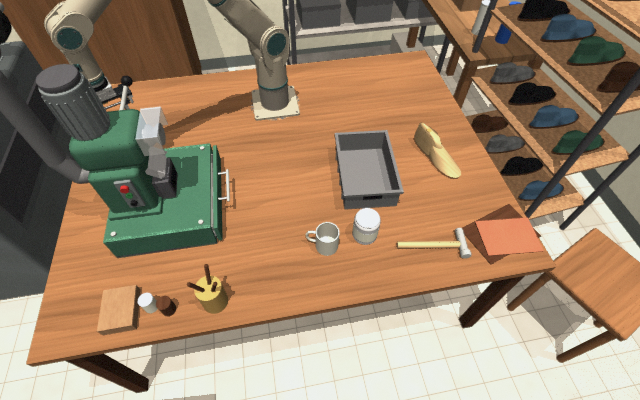

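View pics/b.png

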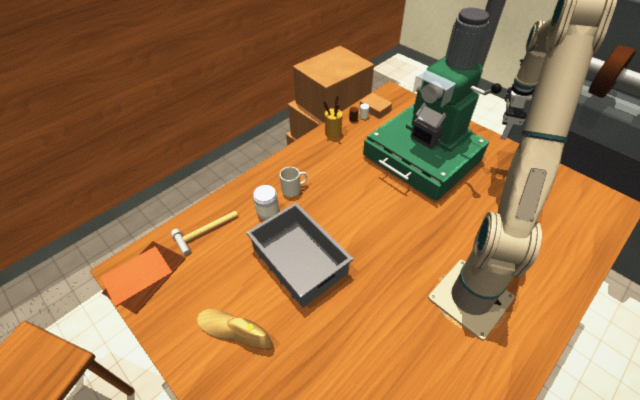

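The scene view shows the mill at the left with its handle at (226,187), the tote at (367,168), mug (326,238), tin (367,226) and last (437,150). The side view shows the handle at (394,168) and the tote at (299,254).

```bash
python3 - <<'E'
from h import *
d=np.load('s0.npz')
for im,C,hb in((d['a'],d['A'],(210,160,236,215)),(d['b'],d['B'],(372,150,416,185))):
    hsv=cv2.cvtColor(im,cv2.COLOR_BGR2HSV);z=C[...,2]
    g=(hsv[...,0]>60)&(hsv[...,0]<95)&(hsv[...,1]>80)&(abs(z-.11)<.008)
    P=C[g]; r=cv2.minAreaRect((P[:,:2]*1000).astype(np.float32)); print('mill top',r,P[:,2].mean(),cv2.boxPoints(r).round().tolist())
    x0,y0,x1,y1=hb
    sub=np.zeros(z.shape,bool);sub[y0:y1,x0:x1]=1
    w=sub&(hsv[...,1]<70)&(hsv[...,2]>120)&(z>.05)&(z<.1)
    P=C[w];v,u=np.nonzero(w);print('handle px',len(u),u.min(),u.max(),v.min(),v.max());
    print(P.mean(0),np.median(P[:,2])); r=cv2.minAreaRect((P[:,:2]*1000).astype(np.float32));print(r)
    t=(abs(z-.1)<.006)&(C[...,0]>.2)&(C[...,1]>-.2)&(C[...,0]<.85)&(hsv[...,1]<70)
    n,l,st,ce=cv2.connectedComponentsWithStats(t.astype(np.uint8))
    for i in range(1,n):
        if st[i,4]>60:
            P=C[l==i];r=cv2.minAreaRect((P[:,:2]*1000).astype(np.float32));print('rim',st[i],r,P[:,2].mean())
    o=((z>.02)&(z<.25)&(C[...,0]>.1)&(C[...,0]<1)&(C[...,1]>-.3)&(C[...,1]<.7)).astype(np.uint8)
    n,l,st,ce=cv2.connectedComponentsWithStats(o)
    for i in range(1,n):
        if st[i,4]>150:
            P=C[l==i];print('obj',st[i],P.min(0).round(3),P.max(0).round(3))
E
```

```text
mill top ((511.94036865234375, -442.67364501953125), (357.9477844238281, 395.0379638671875), 88.40257263183594) 0.10976190318590962 [[310.0, -616.0], [704.0, -627.0], [714.0, -269.0], [319.0, -258.0]]
handle px 125 213 229 169 214
[ 0.52077883 -0.23481527  0.08495711] 0.0847131529856111
((545.1185913085938, -249.9140625), (53.80766677856445, 210.10015869140625), 88.99513244628906)
rim [335 130  68  67 765] ((508.87164306640625, 301.43597412109375), (216.1420135498047, 324.4405822753906), 83.97743225097656) 0.09993630134660797
rim [354 215  27  18  98] ((783.6552124023438, 226.03224182128906), (87.54450988769531, 53.010440826416016), 62.87153244018555) 0.10013633617346364
obj [ 414  123   45   52 1000] [0.342 0.56  0.02 ] [0.579 0.684 0.108]
obj [ 334  130   70   77 2253] [0.341 0.178 0.02 ] [0.68  0.424 0.107]
obj [ 205  143   25   99 1484] [ 0.317 -0.3    0.021] [ 0.711 -0.222  0.116]
obj [352 208  29  35 769] [0.723 0.189 0.02 ] [0.814 0.277 0.116]
obj [305 222  34  32 594] [0.748 0.021 0.02 ] [0.829 0.13  0.101]
obj [397 228  74  29 550] [0.814 0.331 0.02 ] [0.926 0.58  0.04 ]
obj
[... 469 characters left out ...]
  24  14  96] ((748.251953125, 242.88717651367188), (82.86141967773438, 53.17036437988281), 70.79548645019531) 0.10051116023110497
rim [247 203 106  94 970] ((508.4562072753906, 302.39202880859375), (216.50990295410156, 319.6782531738281), 84.0704345703125) 0.09845657680732056
obj [323 100  17  35 352] [ 0.876 -0.3    0.022] [ 0.954 -0.253  0.184]
obj [ 363  135   84   64 1790] [ 0.317 -0.3    0.02 ] [ 0.708 -0.219  0.116]
obj [280 167  28  26 498] [0.745 0.023 0.02 ] [0.826 0.132 0.097]
obj [ 246  185  107  120 3475] [0.339 0.178 0.02 ] [0.806 0.425 0.117]
obj [171 211  66  42 366] [0.812 0.335 0.02 ] [0.924 0.58  0.037]
obj [ 201  310   72   38 1520] [0.335 0.565 0.02 ] [0.569 0.682 0.106]
```

```bash
python3 - <<'E'
from h import *
d=np.load('s0.npz')
for im,C in((d['a'],d['A']),(d['b'],d['B'])):
    x,y,z=[C[...,i] for i in range(3)]
    w=(z>.07)&(z<.092)&(y>-.238)&(y<-.2)&(x>.4)&(x<.62)
    P=C[w];print('bar',w.sum(),P.min(0).round(4),P.max(0).round(4),np.polyfit(P[:,0],P[:,1],1))
    for lo,hi in((.13,.2),(.2,.3),(.3,.4),(.4,.62)):
        w=(z>lo)&(z<hi)&(x>.33)&(x<.75)&(y<-.2)&(y>-.7);P=C[w]
        q=P[P[:,0]<.42];
        print(lo,hi,np.percentile(P,1,0).round(3),np.percentile(P,99.5,0).round(3),'x<.42 ymax',q[:,1].max() if len(q) else None)
E
```

```text
bar 105 [ 0.4405 -0.2378  0.0779] [ 0.5925 -0.2218  0.0902] [-0.01374178 -0.22099662]
0.13 0.2 [ 0.472 -0.602  0.13 ] [ 0.633 -0.397  0.199] x<.42 ymax None
0.2 0.3 [ 0.469 -0.694  0.201] [ 0.636 -0.401  0.299] x<.42 ymax None
0.3 0.4 [ 0.362 -0.697  0.301] [ 0.608 -0.366  0.4  ] x<.42 ymax -0.483135475796736
0.4 0.62 [ 0.342 -0.697  0.402] [ 0.587 -0.367  0.603] x<.42 ymax -0.4595473941600658
bar 95 [ 0.4395 -0.238   0.072 ] [ 0.5876 -0.2189  0.087 ] [-0.01826399 -0.21738465]
0.13 0.2 [ 0.402 -0.585  0.13 ] [ 0.622 -0.394  0.2  ] x<.42 ymax -0.4452588274966526
0.2 0.3 [ 0.408 -0.582  0.2  ] [ 0.621 -0.4    0.299] x<.42 ymax -0.4530713251228663
0.3 0.4 [ 0.349 -0.692  0.301] [ 0.58  -0.365  0.399] x<.42 ymax -0.4574669272423738
0.4 0.62 [ 0.433 -0.696  0.403] [ 0.577 -0.366  0.604] x<.42 ymax -0.46010067077263417
```

play_rows(steps=[-1,4,0,0,0,0,9.4,-1,4,0,0,0,0,9.4,-1,4,0,0,0,0,9.4,0,4,0,0,0,0,9.4,2,4,0,0,0,0,9.4,2,4,0,0,0,0,9.4,2,4,0,0,0,0,9.4,3,3,0,0,0,0,9.4,3,3,0,0,0,0,9.4,0,0,0,0,0,0,9.4])

```text
t: 1.15
tool_pos: [0.3652, -0.2463, 0.2056]
tool_rot: [0.976, 0.218, 0.001, -0.0]
wrist_force: [-0.3, 1.5, -0.6]
opening: 1.001
grip_force: 0.0
```

play_rows(steps=[3,1,0,0,0,-0.1,3.2,3,1,0,0,0,-0.1,3.2,3,0,0,0,0,-0.1,3.2,3,0,0,0,0,-0.1,3.2,3,0,-1,0,0,-0.05,3.2,0,0,-3,0,0,0,3.2,0,0,0,0,0,0,3.2,0,0,0,0,0,0,3.2])

```text
t: 1.95
tool_pos: [0.5095, -0.2314, 0.1652]
tool_rot: [1.0, -0.011, -0.001, -0.0]
wrist_force: [0.3, 0.4, 0.8]
opening: 0.36
grip_force: 0.0
```

play_rows(steps=[0.5,0.4,-2,0,0,0,3.2,0,0,-3,0,0,0,3.2,0,0,-3,0,0,0,3.2,0,0,-2.4,0,0,0,3.2,0,0,0,0,0,0,3.2,0,0,0,0,0,0,0.5,0,0,0,0,0,0,0.5,0,0,0,0,0,0,0.5])

```text
t: 2.75
tool_pos: [0.517, -0.228, 0.0633]
tool_rot: [1.0, -0.01, 0.002, 0.001]
wrist_force: [-0.1, -1.9, 1.3]
opening: 0.122
grip_force: 1.0
```

play_rows(steps=[0,0,0,0,0,0,0.5,0,1,0,0,0,0,0.5,0,2.5,0,0,0,0,0.5,0.1,3,0,0,0,0,0.5,0,3,0,0,0,0,0.5,0.1,3,0,0,0,0,0.5,0,3,0,0,0,0,0.5,0.1,3,0,0,0,0,0.5,0,2,0,0,0,0,0.5,0,1,0,0,0,0,0.5])

```text
t: 3.75
tool_pos: [0.5205, -0.0161, 0.0632]
tool_rot: [1.0, -0.01, 0.002, 0.003]
wrist_force: [0.3, -27.1, 5.5]
opening: 0.105
grip_force: 30.0
```

play_rows(steps=[0,-0.3,0,0,0,0,3.2,0,0,0,0,0,0,3.2,0,0,0,0,0,0,3.2,0,0,3,0,0,0,3.2,0,0,5,0,0,0,5,0,0,5,0,0,0,9.4,0,0,5,0,0,0,9.4,0,0,5,0,0,0,9.4,0,0,0,0,0,0,9.4])

```text
t: 4.65
tool_pos: [0.523, -0.0147, 0.2981]
tool_rot: [1.0, -0.01, 0.007, -0.001]
wrist_force: [0.6, -0.8, -1.4]
opening: 0.727
grip_force: 0.0
```

```bash
python3 - <<'E'
from h import *
a=snap('scene');w=snap('wrist','w1.png')
cv2.imwrite('pics/a1.png',cv2.resize(a['image'][90:280,60:420],(720,380)))
np.savez('s1.npz',a=a['image'],A=cloud(a),w=w['image'],W=cloud(w))
print(readout.get_obs()['tool_pos'])
E
```

```text
[ 0.5191827  -0.01440183  0.29237432]
```

View pics/w1.png

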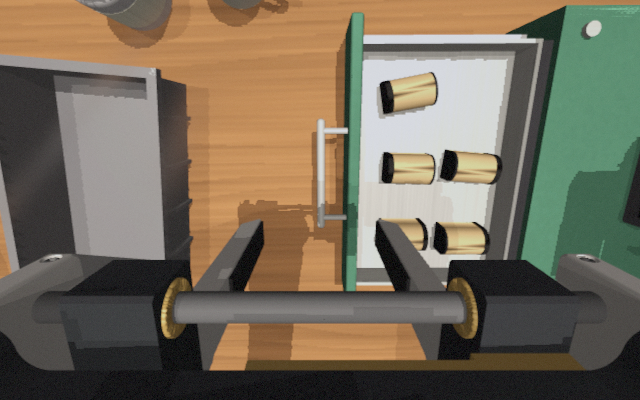

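View pics/a1.png

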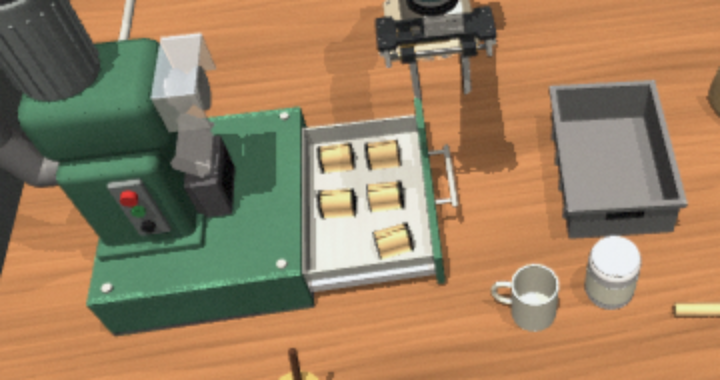

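The wrist view shows five heels in the drawer: (409,92), (408,168), (471,167), (403,234) and (461,238). Each lies lengthwise along the slide. The gap between rows is small, so I'll grip across the 43 mm width.

```bash
cat >> h.py <<'E'
def heels(s,box,zlo,zhi):
    C=cloud(s);im=s['image'] ;hsv=cv2.cvtColor(im,cv2.COLOR_BGR2HSV)
    x,y,z=[C[...,i] for i in range(3)]
    inb=(x>box[0])&(x<box[1])&(y>box[2])&(y<box[3])&(z>zlo)&(z<zhi)
    w=inb&(hsv[...,0]>8)&(hsv[...,0]<28)&(hsv[...,1]>60)&(hsv[...,2]>90)
    n,l,st,ce=cv2.connectedComponentsWithStats(w.astype(np.uint8),connectivity=4);out=[]
    for i in range(1,n):
        if st[i,4]>40:
            P=C[l==i];r=cv2.minAreaRect((P[:,:2]*1000).astype(np.float32))
            k=inb&(((x-P[:,0].mean())**2+(y-P[:,1].mean())**2)<.04**2)&(z<zhi)
            print(ce[i].round(),st[i,4],'wood ctr',np.round(r[0]),np.round(r[1]),round(r[2]),'zmax %.3f'%np.percentile(P[:,2],97),'all box',np.percentile(C[k],2,0).round(3),np.percentile(C[k],98,0).round(3))
E
python3 - <<'E'
from h import *
b=(.33,.7,-.28,-.06)
for n in('scene','wrist','side'): print(n);heels(snap(n),b,.045,.09)
s=snap('scene');C=cloud(s);x,y,z=[C[...,i] for i in range(3)]
w=(abs(z-.03)<.008)&(x>.34)&(x<.68)&(y>-.3)&(y<-.05);P=C[w];print('floor',P.min(0),P.max(0),np.median(P[:,2]))
E
```

```text
scene
[251. 166.] 162 wood ctr [ 421. -135.] [56. 42.] 85 zmax 0.078 all box [ 0.404 -0.169  0.047] [ 0.44  -0.106  0.079]
[228. 168.] 143 wood ctr [ 415. -226.] [41. 57.] 0 zmax 0.078 all box [ 0.395 -0.259  0.048] [ 0.433 -0.196  0.079]
[251. 187.] 154 wood ctr [ 524. -142.] [56. 39.] 88 zmax 0.078 all box [ 0.507 -0.172  0.046] [ 0.543 -0.11   0.078]
[227. 191.] 143 wood ctr [ 526. -229.] [56. 38.] 81 zmax 0.078 all box [ 0.508 -0.263  0.047] [ 0.544 -0.199  0.078]
[255. 209.] 172 wood ctr [ 629. -136.] [39. 56.] 9 zmax 0.078 all box [ 0.611 -0.165  0.046] [ 0.649 -0.104  0.078]
wrist
[415.  88.] 1300 wood ctr [ 624. -139.] [41. 56.] 10 zmax 0.078 all box [ 0.602 -0.168  0.053] [ 0.645 -0.104  0.078]
[477. 165.] 1098 wood ctr [ 520. -230.] [57. 41.] 84 zmax 0.078 all box [ 0.501 -0.263  0.048] [ 0.542 -0.199  0.078]
[414. 166.] 1094 wood ctr [ 521. -144.] [56. 40.] 88 zmax 0.078 all box [ 0.501 -0.173  0.049] [ 0.541 -0.11   0.078]
[413. 228.] 363 wood ctr [ 432. -148.] [56. 25.] 55 zmax 0.077 all box [ 0.404 -0.171  0.047] [ 0.437 -0.126  0.078]
[466. 237.] 1021 wood ctr [ 411. -227.] [56. 36.] 88 zmax 0.078 all box [ 0.39  -0.26   0.047] [ 0.429 -0.197  0.078]
side
[359. 170.] 116 wood ctr [ 622. -136.] [39. 65.] 9 zmax 0.076 all box [ 0.6   -0.168  0.048] [ 0.641 -0.102  0.076]
[393. 172.] 122 wood ctr [ 517. -229.] [63. 37.] 87 zmax 0.076 all box [ 0.498 -0.263  0.047] [ 0.538 -0.198  0.077]
[380. 182.] 130 wood ctr [ 516. -144.] [66. 38.] 89 zmax 0.077 all box [ 0.498 -0.172  0.046] [ 0.534 -0.107  0.077]
[415. 186.] 129 wood ctr [ 406. -227.] [42. 61.] 2 zmax 0.076 all box [ 0.386 -0.26   0.046] [ 0.427 -0.194  0.076]
[399. 197.] 141 wood ctr [ 414. -135.] [61. 41.] 87 zmax 0.076 all box [ 0.393 -0.169  0.046] [ 0.434 -0.104  0.076]
floor [ 0.34123791 -0.2877714   0.02220168] [ 0.65285261 -0.06419473  0.03798943] 0.03024352322902102
```

play_rows(steps=[1,-1,0,0,0,0.14,7,1,-1,0,0,0,0.14,7,1,-1,0,0,0,0.14,7,1,-1,0,0,0,0.14,7,1,-1,0,0,0,0.14,7,1,-1,0,0,0,0.14,7,1,-1,0,0,0,0.14,7,1,-1,0,0,0,0.14,7,1,-1,0,0,0,0.14,7,1,-1,0,0,0,0.14,7])

```text
t: 5.95
tool_pos: [0.6185, -0.1151, 0.2895]
tool_rot: [0.769, 0.639, -0.001, -0.001]
wrist_force: [-0.3, 1.4, 0.2]
opening: 0.745
grip_force: 0.0
```

play_rows(steps=[0.6,-1.2,-2,0,0,0.14,7,0,-1,-3,0,0,0.14,7,0,0,-3,0,0,0.07,7,0,0,-3,0,0,0,7,0,0,0,0,0,0,7,0,0,0,0,0,0,7])

```text
t: 6.55
tool_pos: [0.6244, -0.1367, 0.1806]
tool_rot: [0.649, 0.761, -0.0, -0.001]
wrist_force: [1.5, -0.1, 1.6]
opening: 0.74
grip_force: 0.0
```

play_rows(steps=[0.1,0,-4,0,0,0,7,0,0,-4,0,0,0,7,0,0,-3,0,0,0,7,0,0,-2.2,0,0,0,7,0,0,-1,0,0,0,7,0,0,0,0,0,0,7,0,0,0,0,0,0,3,0,0,0,0,0,0,3,0,0,0,0,0,0,3,0,0,0,0,0,0,3])

```text
t: 7.55
tool_pos: [0.6263, -0.1371, 0.0405]
tool_rot: [0.649, 0.761, 0.0, 0.001]
wrist_force: [-0.2, 1.1, 4.1]
opening: 0.458
grip_force: 30.0
```

play_rows(steps=[0,0,0,0,0,0,3,0,0,0,0,0,0,3,0,0,2,0,0,0,3,0,0,4,0,0,0,3,0,0,4,0,0,0,3,0,0,4,0,0,0,3,0,0,1,0,0,0,3,0,0,0,0,0,0,3])

```text
t: 8.35
tool_pos: [0.6269, -0.1371, 0.1912]
tool_rot: [0.649, 0.761, 0.001, 0.002]
wrist_force: [-0.1, -0.4, -1.4]
opening: 0.455
grip_force: 30.0
```

play_rows(steps=[-0.2,4,0,0,0,-0.05,3,-0.2,4.7,0,0,0,-0.05,3,-0.2,4.8,0,0,0,-0.05,3,-0.2,4.8,0,0,0,-0.05,3,-0.2,4.8,0,0,0,-0.06,3,-0.3,4.8,0,0,0,0,3,-0.3,4.8,0,0,0,0,3,-0.3,4.8,0,0,0,0,3,-0.3,4.8,0,0,0,0,3,0,4.8,0,0,0,0,3])

```text
t: 9.35
tool_pos: [0.6019, 0.3352, 0.1865]
tool_rot: [0.742, 0.671, -0.002, -0.0]
wrist_force: [0.2, 0.7, -1.2]
opening: 0.454
grip_force: 30.0
```

play_rows(steps=[0,0,0,0,0,0,3,0,0,-4,0,0,0,3,0,0,-4,0,0,0,3,0,0,-4,0,0,0,3,0,0,-3,0,0,0,3,0,0,-1.2,0,0,0,3,0,0,0,0,0,0,3])

```text
t: 10.05
tool_pos: [0.6016, 0.3326, 0.0241]
tool_rot: [0.742, 0.671, -0.003, -0.001]
wrist_force: [0.3, 1.1, -1.2]
opening: 0.457
grip_force: 30.0
```

play_rows(steps=[0,0,-0.8,0,0,0,3,0,0,0,0,0,0,6.5,0,0,0,0,0,0,6.5,0,0,0,0,0,0,6.5,0,0,3,0,0,0,6.5,0,0,4,0,0,0,6.5,0,0,4,0,0,0,6.5,0,0,4,0,0,0,6.5,0,0,2.5,0,0,0,6.5,0,0,0,0,0,0,6.5])

```text
t: 11.05
tool_pos: [0.6066, 0.3358, 0.2002]
tool_rot: [0.742, 0.67, 0.005, 0.001]
wrist_force: [-0.1, 0.4, -0.7]
opening: 0.697
grip_force: 0.0
```

play_rows(steps=[-0.8,-4.7,0,0,0,0.08,7,-0.8,-4.8,0,0,0,0,7,-0.8,-4.8,0,0,0,0,7,-0.8,-4.8,0,0,0,0,7,-0.8,-4.8,0,0,0,0,7,-0.8,-4.8,0,0,0,0,7,-0.8,-4.8,0,0,0,0,7,-0.8,-4.8,0,0,0,0,7,-0.9,-4.8,0,0,0,0,7,-0.8,-4.4,0,0,0,0,7])

```text
t: 12.05
tool_pos: [0.5214, -0.1432, 0.1939]
tool_rot: [0.715, 0.699, -0.0, -0.0]
wrist_force: [1.3, -0.4, -0.3]
opening: 0.746
grip_force: 0.0
```

```bash
python3 - <<'E'
from h import *
o=readout.get_obs();print(o['tool_pos'],o['tool_rot'],o['t'])
for n in('scene','side'):
    print(n);heels(snap(n),(.33,.7,-.29,-.06),.045,.09);heels(snap(n),(.35,.67,.2,.41),.02,.09)
E
```

```text
[ 0.52142936 -0.14321136  0.19386471] [ 7.14791005e-01  6.99337914e-01 -4.50319129e-04 -3.14292053e-04] 12.05
scene
[253. 166.] 108 wood ctr [ 420. -129.] [45. 41.] 84 zmax 0.078 all box [ 0.404 -0.151  0.046] [ 0.439 -0.106  0.079]
[227. 167.] 161 wood ctr [ 413. -226.] [56. 41.] 89 zmax 0.079 all box [ 0.397 -0.259  0.046] [ 0.433 -0.196  0.079]
[251. 187.] 163 wood ctr [ 527. -143.] [53. 38.] 86 zmax 0.078 all box [ 0.507 -0.172  0.048] [ 0.544 -0.109  0.078]
[228. 190.] 171 wood ctr [ 525. -229.] [57. 41.] 83 zmax 0.077 all box [ 0.508 -0.263  0.047] [ 0.545 -0.199  0.078]
side
[393. 172.] 123 wood ctr [ 517. -230.] [62. 40.] 83 zmax 0.076 all box [ 0.497 -0.261  0.046] [ 0.538 -0.197  0.076]
[380. 182.] 129 wood ctr [ 516. -144.] [59. 39.] 88 zmax 0.076 all box [ 0.497 -0.172  0.046] [ 0.534 -0.107  0.077]
[415. 186.] 126 wood ctr [ 405. -225.] [59. 40.] 88 zmax 0.078 all box [ 0.386 -0.26   0.046] [ 0.425 -0.195  0.078]
[400. 197.] 137 wood ctr [ 413. -137.] [38. 59.] 0 zmax 0.077 all box [ 0.394 -0.169  0.046] [ 0.432 -0.104  0.077]
[275. 236.] 185 wood ctr [635. 308.] [59. 47.] 83 zmax 0.050 all box [0.611 0.281 0.023] [0.659 0.342 0.087]
```

```bash
cat >> h.py <<'E'
def rim(s):
    C=cloud(s);z=C[...,2];hsv=cv2.cvtColor(s['image'],cv2.COLOR_BGR2HSV)
    t=(abs(z-.1)<.006)&(C[...,0]>.2)&(C[...,1]>.1)&(C[...,0]<.72)&(C[...,1]<.55)&(hsv[...,1]<70)
    P=C[t];r=cv2.minAreaRect((P[:,:2]*1000).astype(np.float32));print('rim',r,len(P))
E
python3 - <<'E'
from h import *
a=snap('scene');b=snap('side');rim(a);rim(b)
cv2.imwrite('pics/c.png',np.hstack([cv2.resize(a['image'][110:250,310:430],(342,400)),cv2.resize(b['image'][160:330,230:380],(353,400))]))
E
```

```text
rim ((509.28045654296875, 301.7053527832031), (216.83975219726562, 323.8322448730469), 83.76771545410156) 777
rim ((536.8290405273438, 299.50103759765625), (215.71246337890625, 376.64373779296875), 84.25492095947266) 968
```

View pics/c.png

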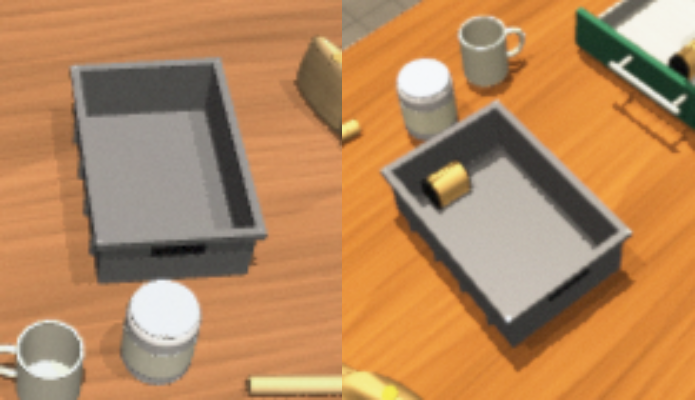

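The crop shows the first heel lying flat in the tote at the far-x end. It has shifted a little, and the tote itself has not moved.

play_rows(steps=[0,0,-4,0,0,0,7,0,0,-4,0,0,0,7,0,0,-4,0,0,0,7,0,0,-2.5,0,0,0,7,0,0,-1,0,0,0,7,0,0,0,0,0,0,7,0,0,0,0,0,0,3,0,0,0,0,0,0,3,0,0,0,0,0,0,3,0,0,0,0,0,0,3])

```text
t: 13.35
tool_pos: [0.5232, -0.1412, 0.0404]
tool_rot: [0.715, 0.7, 0.0, 0.001]
wrist_force: [-1.8, -0.1, 6.4]
opening: 0.458
grip_force: 30.0
```

play_rows(steps=[0,0,0,0,0,0,3,0,0,0,0,0,0,3,0,0,2,0,0,0,3,0,0,4,0,0,0,3,0,0,4,0,0,0,3,0,0,4,0,0,0,3,0,0,1,0,0,0,3,0,0,0,0,0,0,3])

```text
t: 14.15
tool_pos: [0.5239, -0.1412, 0.191]
tool_rot: [0.715, 0.7, 0.001, 0.002]
wrist_force: [-0.7, -0.5, -1.6]
opening: 0.453
grip_force: 30.0
```

play_rows(steps=[-0.1,4.8,0,0,0,-0.08,3,-0.1,4.9,0,0,0,0,3,-0.1,4.9,0,0,0,0,3,-0.1,4.9,0,0,0,0,3,-0.1,4.9,0,0,0,0,3,-0.1,4.9,0,0,0,0,3,-0.1,4.9,0,0,0,0,3,-0.1,4.9,0,0,0,0,3,-0.1,4.9,0,0,0,0,3,-0.2,4.6,0,0,0,0,3])

```text
t: 15.15
tool_pos: [0.5103, 0.3466, 0.1867]
tool_rot: [0.742, 0.671, -0.002, -0.0]
wrist_force: [2.1, -0.2, -0.9]
opening: 0.457
grip_force: 30.0
```

play_rows(steps=[0,0,0,0,0,0,3,0,0,-4,0,0,0,3,0,0,-4,0,0,0,3,0,0,-4,0,0,0,3,0,0,-3,0,0,0,3,0,0,-2,0,0,0,3,0,0,0,0,0,0,3])

```text
t: 15.85
tool_pos: [0.5093, 0.3425, 0.0149]
tool_rot: [0.742, 0.67, -0.004, -0.0]
wrist_force: [0.4, 0.4, -0.2]
opening: 0.461
grip_force: 30.0
```

play_rows(steps=[0,0,0,0,0,0,6.5,0,0,0,0,0,0,6.5,0,0,0,0,0,0,6.5,0,0,2,0,0,0,6.5,0,0,4,0,0,0,6.5,0,0,4,0,0,0,6.5,0,0,4,0,0,0,6.5,0,0,4,0,0,0,6.5,0,-4,0,0,0,0,7,0,-4.8,0,0,0,0,7])

```text
t: 16.85
tool_pos: [0.5124, 0.2591, 0.2019]
tool_rot: [0.74, 0.672, 0.003, 0.0]
wrist_force: [1.1, -1.1, -0.5]
opening: 0.741
grip_force: 0.0
```

play_rows(steps=[0.1,-4.8,0,0,0,0,7,0.1,-4.8,0,0,0,0,7,0.1,-4.8,0,0,0,0,7,0.1,-4.8,0,0,0,0,7,0.1,-4.8,0,0,0,0,7,0.1,-4.8,0,0,0,0,7,0.1,-4.8,0,0,0,0,7,0.1,-4.8,0,0,0,0,7,0.1,-4.8,0,0,0,0,7,0.2,-5,0,0,0,0,7])

```text
t: 17.85
tool_pos: [0.5227, -0.2266, 0.2005]
tool_rot: [0.742, 0.671, 0.0, 0.001]
wrist_force: [1.3, -0.2, 0.1]
opening: 0.746
grip_force: 0.0
```

play_rows(steps=[0,0,0,0,0,0,7,0,0,0,0,0,0,7])

```text
t: 18.05
tool_pos: [0.5224, -0.2262, 0.1999]
tool_rot: [0.743, 0.669, 0.0, 0.0]
wrist_force: [0.4, 1.1, -0.7]
opening: 0.745
grip_force: 0.0
```

```bash
python3 - <<'E'
from h import *
for n in('scene','side'):
    s=snap(n);print(n);heels(s,(.33,.7,-.29,-.06),.045,.09);heels(s,(.35,.69,.2,.41),.02,.09)
E
```

```text
scene
[251. 166.] 152 wood ctr [ 421. -135.] [55. 38.] 89 zmax 0.078 all box [ 0.405 -0.169  0.047] [ 0.44  -0.106  0.079]
[229. 167.] 123 wood ctr [ 414. -224.] [50. 36.] 81 zmax 0.078 all box [ 0.396 -0.246  0.046] [ 0.432 -0.196  0.078]
[228. 190.] 165 wood ctr [ 525. -230.] [57. 39.] 85 zmax 0.077 all box [ 0.508 -0.263  0.047] [ 0.545 -0.199  0.078]
[375. 171.] 129 wood ctr [512. 343.] [59. 41.] 84 zmax 0.053 all box [0.496 0.31  0.021] [0.534 0.372 0.053]
side
[393. 171.] 117 wood ctr [ 514. -229.] [61. 36.] 88 zmax 0.076 all box [ 0.497 -0.263  0.046] [ 0.536 -0.197  0.076]
[415. 186.] 125 wood ctr [ 405. -227.] [59. 38.] 88 zmax 0.077 all box [ 0.386 -0.259  0.047] [ 0.425 -0.195  0.077]
[399. 197.] 138 wood ctr [ 414. -135.] [61. 43.] 89 zmax 0.076 all box [ 0.393 -0.168  0.047] [ 0.433 -0.104  0.077]
[275. 236.] 182 wood ctr [635. 308.] [58. 49.] 84 zmax 0.050 all box [0.611 0.28  0.023] [0.659 0.342 0.085]
[291. 262.] 204 wood ctr [505. 342.] [58. 41.] 85 zmax 0.051 all box [0.485 0.312 0.021] [0.524 0.375 0.051]
```

play_rows(steps=[-0.1,-0.3,-4,0,0,0,7,0,0,-4,0,0,0,7,0,0,-4,0,0,0,7,0,0,-3,0,0,0,7,0,0,-1.1,0,0,0,7,0,0,0,0,0,0,7,0,0,0,0,0,0,3,0,0,0,0,0,0,3,0,0,0,0,0,0,3,0,0,0,0,0,0,3])

```text
t: 19.15
tool_pos: [0.5225, -0.2281, 0.0396]
tool_rot: [0.742, 0.67, 0.0, 0.001]
wrist_force: [-1.3, 0.6, 6.0]
opening: 0.457
grip_force: 30.0
```

play_rows(steps=[0,0,0,0,0,0,3,0,0,0,0,0,0,3,0,0,2,0,0,0,3,0,0,4,0,0,0,3,0,0,4,0,0,0,3,0,0,4,0,0,0,3,0,0,1,0,0,0,3,0,0,0,0,0,0,3])

```text
t: 19.95
tool_pos: [0.5228, -0.2283, 0.1902]
tool_rot: [0.742, 0.67, 0.001, 0.002]
wrist_force: [-0.8, -0.4, -0.0]
opening: 0.453
grip_force: 30.0
```

play_rows(steps=[-0.2,4.8,0,0,0,0,3,-0.2,4.9,0,0,0,0,3,-0.2,4.9,0,0,0,0,3,-0.2,4.9,0,0,0,0,3,-0.2,4.9,0,0,0,0,3,-0.2,4.9,0,0,0,0,3,-0.2,4.9,0,0,0,0,3,-0.2,4.9,0,0,0,0,3,-0.1,4.9,0,0,0,0,3,-0.1,4.9,0,0,0,0,3])

```text
t: 20.95
tool_pos: [0.5022, 0.2623, 0.1862]
tool_rot: [0.742, 0.671, -0.002, -0.0]
wrist_force: [0.8, -0.9, -0.7]
opening: 0.452
grip_force: 30.0
```

play_rows(steps=[0,0,0,0,0,0,3,0,0,-4,0,0,0,3,0,0,-4,0,0,0,3,0,0,-4,0,0,0,3,0,0,-3,0,0,0,3,0,0,-1.6,0,0,0,3,0,0,0,0,0,0,3])

```text
t: 21.65
tool_pos: [0.5006, 0.2587, 0.0184]
tool_rot: [0.742, 0.67, -0.004, -0.001]
wrist_force: [-0.2, 0.4, 0.4]
opening: 0.454
grip_force: 30.0
```

play_rows(steps=[0,0,0,0,0,0,6.5,0,0,0,0,0,0,6.5,0,0,0,0,0,0,6.5,0,0,2,0,0,0,6.5,0,0,4,0,0,0,6.5,0,0,4,0,0,0,6.5,0,0,4,0,0,0,6.5,0,0,4,0,0,0,6.5,-0.5,-4,0,0,0,0,7,-1,-4.5,0,0,0,0,7])

```text
t: 22.65
tool_pos: [0.4903, 0.1773, 0.205]
tool_rot: [0.741, 0.672, 0.003, 0.001]
wrist_force: [1.0, -0.7, -0.3]
opening: 0.746
grip_force: 0.0
```

play_rows(steps=[-1,-4.5,0,0,0,0.08,7,-1,-4.5,0,0,0,0,7,-1,-4.5,0,0,0,0,7,-1,-4.5,0,0,0,0,7,-1,-4.5,0,0,0,0,7,-1,-4.5,0,0,0,0,7,-1,-4.2,0,0,0,0,7,0,0,0,0,0,0,7,0,0,0,0,0,0,7])

```text
t: 23.55
tool_pos: [0.4189, -0.1366, 0.2033]
tool_rot: [0.715, 0.699, 0.001, 0.001]
wrist_force: [0.9, 0.9, 0.1]
opening: 0.745
grip_force: 0.0
```

```bash
python3 - <<'E'
from h import *
for n in('scene','side'):
    s=snap(n);print(n);heels(s,(.33,.7,-.29,-.06),.045,.09);heels(s,(.35,.69,.2,.41),.02,.09)
E
```

```text
scene
[251. 166.] 156 wood ctr [ 422. -136.] [42. 56.] 0 zmax 0.078 all box [ 0.405 -0.169  0.045] [ 0.441 -0.106  0.078]
[227. 168.] 146 wood ctr [ 415. -226.] [57. 38.] 89 zmax 0.079 all box [ 0.398 -0.259  0.048] [ 0.432 -0.196  0.079]
[375. 171.] 128 wood ctr [515. 342.] [58. 40.] 88 zmax 0.054 all box [0.496 0.31  0.021] [0.534 0.372 0.054]
[354. 175.] 89 wood ctr [519. 258.] [53. 16.] 81 zmax 0.047 all box [0.489 0.224 0.021] [0.526 0.285 0.053]
side
[415. 186.] 127 wood ctr [ 406. -226.] [62. 39.] 86 zmax 0.078 all box [ 0.386 -0.258  0.046] [ 0.425 -0.195  0.078]
[400. 197.] 136 wood ctr [ 413. -136.] [61. 39.] 89 zmax 0.077 all box [ 0.394 -0.168  0.046] [ 0.432 -0.104  0.077]
[275. 236.] 184 wood ctr [633. 308.] [59. 49.] 85 zmax 0.051 all box [0.611 0.28  0.022] [0.66  0.342 0.087]
[310. 249.] 186 wood ctr [498. 259.] [60. 40.] 84 zmax 0.051 all box [0.477 0.227 0.022] [0.517 0.289 0.052]
[291. 262.] 203 wood ctr [506. 342.] [58. 40.] 84 zmax 0.050 all box [0.485 0.313 0.022] [0.525 0.376 0.051]
```

Everything matches so far; the next step is gripping heel A.

play_rows(steps=[0,0,-4,0,0,0,7,0,0,-4,0,0,0,7,0,0,-4,0,0,0,7,0,0,-3.3,0,0,0,7,0,0,-1.1,0,0,0,7,0,0,0,0,0,0,7,0,0,0,0,0,0,3,0,0,0,0,0,0,3,0,0,0,0,0,0,3,0,0,0,0,0,0,3])

```text
t: 24.65
tool_pos: [0.4192, -0.1361, 0.0394]
tool_rot: [0.715, 0.7, 0.0, 0.001]
wrist_force: [-1.4, 0.1, 7.8]
opening: 0.457
grip_force: 30.0
```

play_rows(steps=[0,0,0,0,0,0,3,0,0,0,0,0,0,3,0,0,2,0,0,0,3,0,0,4,0,0,0,3,0,0,4,0,0,0,3,0,0,4,0,0,0,3,0,0,1,0,0,0,3,0,0,0,0,0,0,3])

```text
t: 25.45
tool_pos: [0.4199, -0.1363, 0.1899]
tool_rot: [0.715, 0.699, 0.001, 0.002]
wrist_force: [-0.6, 0.1, -1.6]
opening: 0.459
grip_force: 30.0
```

play_rows(steps=[0,4.8,0,0,0,-0.08,3,0,4.9,0,0,0,0,3,0,4.9,0,0,0,0,3,0,4.9,0,0,0,0,3,0,4.9,0,0,0,0,3,0,4.9,0,0,0,0,3,0,4.9,0,0,0,0,3,0,4.9,0,0,0,0,3,0,4.9,0,0,0,0,3,0,4.9,0,0,0,0,3])

```text
t: 26.45
tool_pos: [0.4175, 0.3541, 0.1859]
tool_rot: [0.742, 0.671, -0.002, 0.0]
wrist_force: [-0.0, 0.1, -1.2]
opening: 0.458
grip_force: 30.0
```

play_rows(steps=[0,0,0,0,0,0,3,0,0,-4,0,0,0,3,0,0,-4,0,0,0,3,0,0,-4,0,0,0,3,0,0,-3,0,0,0,3,0,0,-1.6,0,0,0,3,0,0,0,0,0,0,3])

```text
t: 27.15
tool_pos: [0.416, 0.3501, 0.0184]
tool_rot: [0.742, 0.671, -0.004, 0.0]
wrist_force: [-0.3, -0.9, -1.3]
opening: 0.457
grip_force: 30.0
```

play_rows(steps=[0,0,0,0,0,0,6.5,0,0,0,0,0,0,6.5,0,0,0,0,0,0,6.5,0,0,2,0,0,0,6.5,0,0,4,0,0,0,6.5,0,0,4,0,0,0,6.5,0,0,4,0,0,0,6.5,0,0,4,0,0,0,6.5,0,-4.9,0,0,0,0.07,7,0,-4.9,0,0,0,0,7])

```text
t: 28.15
tool_pos: [0.4197, 0.2559, 0.2049]
tool_rot: [0.716, 0.698, 0.003, 0.001]
wrist_force: [1.2, -1.1, -0.4]
opening: 0.74
grip_force: 0.0
```

play_rows(steps=[-0.1,-4.8,0,0,0,0,7,-0.1,-4.8,0,0,0,0,7,-0.1,-4.8,0,0,0,0,7,-0.1,-4.8,0,0,0,0,7,-0.1,-4.8,0,0,0,0,7,-0.1,-4.8,0,0,0,0,7,-0.1,-4.8,0,0,0,0,7,-0.1,-4.8,0,0,0,0,7,0,-4.9,0,0,0,0,7,0,-4.9,0,0,0,0,7])

```text
t: 29.15
tool_pos: [0.4108, -0.229, 0.2037]
tool_rot: [0.718, 0.696, 0.0, 0.001]
wrist_force: [0.6, 0.6, -0.1]
opening: 0.745
grip_force: 0.0
```

play_rows(steps=[0,0,0,0,0,0,7,0,0,0,0,0,0,7])

```text
t: 29.35
tool_pos: [0.4106, -0.2278, 0.2031]
tool_rot: [0.719, 0.695, 0.0, 0.0]
wrist_force: [-0.4, 0.2, 0.8]
opening: 0.745
grip_force: 0.0
```

```bash
python3 - <<'E'
from h import *
for n in('scene','side'):
    s=snap(n);print(n);heels(s,(.33,.7,-.29,-.06),.045,.09);heels(s,(.35,.69,.2,.41),.02,.09)
E
```

```text
scene
[227. 168.] 146 wood ctr [ 414. -226.] [56. 39.] 87 zmax 0.079 all box [ 0.395 -0.26   0.046] [ 0.432 -0.196  0.079]
[371. 154.] 120 wood ctr [421. 352.] [57. 40.] 82 zmax 0.051 all box [0.404 0.316 0.021] [0.441 0.378 0.052]
[375. 171.] 129 wood ctr [514. 343.] [55. 39.] 85 zmax 0.053 all box [0.495 0.31  0.022] [0.533 0.371 0.053]
[354. 173.] 127 wood ctr [506. 259.] [54. 41.] 87 zmax 0.051 all box [0.489 0.224 0.021] [0.526 0.284 0.052]
side
[415. 185.] 123 wood ctr [ 405. -227.] [60. 40.] 88 zmax 0.077 all box [ 0.386 -0.258  0.046] [ 0.425 -0.194  0.077]
[275. 236.] 182 wood ctr [634. 308.] [59. 49.] 82 zmax 0.050 all box [0.611 0.281 0.023] [0.66  0.343 0.086]
[310. 249.] 187 wood ctr [497. 258.] [58. 39.] 86 zmax 0.051 all box [0.477 0.226 0.021] [0.516 0.289 0.051]
[291. 262.] 204 wood ctr [505. 342.] [59. 41.] 80 zmax 0.052 all box [0.485 0.313 0.022] [0.525 0.377 0.052]
[307. 280.] 191 wood ctr [414. 352.] [59. 40.] 88 zmax 0.050 all box [0.396 0.319 0.024] [0.433 0.382 0.051]
```

play_rows(steps=[0,0,-4,0,0,0,7,0,0,-4,0,0,0,7,0,0,-4,0,0,0,7,0,0,-3.3,0,0,0,7,0,0,-1.1,0,0,0,7,0,0,0,0,0,0,7,0,0,0,0,0,0,3,0,0,0,0,0,0,3,0,0,0,0,0,0,3,0,0,0,0,0,0,3])

```text
t: 30.45
tool_pos: [0.4111, -0.2271, 0.0395]
tool_rot: [0.718, 0.696, 0.0, 0.001]
wrist_force: [-1.4, 0.6, 8.1]
opening: 0.453
grip_force: 30.0
```

play_rows(steps=[0,0,0,0,0,0,3,0,0,0,0,0,0,3,0,0,2,0,0,0,3,0,0,4,0,0,0,3,0,0,4,0,0,0,3,0,0,4,0,0,0,3,0,0,1,0,0,0,3,0,0,0,0,0,0,3])

```text
t: 31.25
tool_pos: [0.4117, -0.2274, 0.1899]
tool_rot: [0.718, 0.696, 0.001, 0.002]
wrist_force: [-0.3, -0.2, -2.2]
opening: 0.45
grip_force: 30.0
```

To slot (0.412, 0.268): dy 49.5.

play_rows(steps=[0,4.9,0,0,0,-0.07,3,0,4.95,0,0,0,0,3,0,4.95,0,0,0,0,3,0,4.95,0,0,0,0,3,0,4.95,0,0,0,0,3,0,4.95,0,0,0,0,3,0,4.95,0,0,0,0,3,0,4.95,0,0,0,0,3,0,4.95,0,0,0,0,3,0,4.95,0,0,0,0,3])

```text
t: 32.25
tool_pos: [0.4094, 0.2688, 0.1863]
tool_rot: [0.742, 0.671, -0.002, -0.0]
wrist_force: [0.9, -0.9, -0.8]
opening: 0.451
grip_force: 30.0
```

play_rows(steps=[0,0,0,0,0,0,3,0,0,-4,0,0,0,3,0,0,-4,0,0,0,3,0,0,-4,0,0,0,3,0,0,-3,0,0,0,3,0,0,-1.6,0,0,0,3,0,0,0,0,0,0,3])

```text
t: 32.95
tool_pos: [0.4079, 0.2651, 0.0189]
tool_rot: [0.742, 0.67, -0.004, -0.0]
wrist_force: [-1.1, -0.4, -1.4]
opening: 0.455
grip_force: 30.0
```

play_rows(steps=[0,0,0,0,0,0,6.5,0,0,0,0,0,0,6.5,0,0,0,0,0,0,6.5,0,0,2,0,0,0,6.5,0,0,4,0,0,0,6.5,0,0,4,0,0,0,6.5,0,0,4,0,0,0,6.5,0,0,4,0,0,0,6.5,0,-4.9,0,0,0,0,3.2,0,-4.9,0,0,0,0,3.2])

```text
t: 33.95
tool_pos: [0.412, 0.17, 0.2048]
tool_rot: [0.741, 0.672, 0.003, 0.001]
wrist_force: [0.5, -0.9, 0.3]
opening: 0.556
grip_force: 0.0
```

```bash
python3 - <<'E'
from h import *
for n in('scene','side'):
    s=snap(n);print(n);heels(s,(.33,.7,-.29,-.06),.045,.09);heels(s,(.35,.69,.2,.41),.02,.09)
    C=cloud(s);x,y,z=[C[...,i] for i in range(3)];w=(z>.07)&(z<.092)&(y>-.03)&(y<.03)&(x>.43)&(x<.62);P=C[w];print('bar',len(P),P.min(0),P.max(0),np.polyfit(P[:,0],P[:,1],1))
    cv2.imwrite('pics/%s2.png'%n,s['image'])
E
```

```text
scene
[371. 154.] 122 wood ctr [422. 351.] [56. 39.] 86 zmax 0.053 all box [0.404 0.317 0.021] [0.441 0.378 0.053]
[351. 157.] 90 wood ctr [427. 268.] [55. 20.] 84 zmax 0.048 all box [0.399 0.233 0.021] [0.434 0.295 0.053]
[375. 171.] 132 wood ctr [514. 343.] [60. 41.] 86 zmax 0.051 all box [0.495 0.311 0.022] [0.533 0.373 0.052]
[354. 175.] 88 wood ctr [518. 258.] [54. 15.] 81 zmax 0.049 all box [0.49  0.224 0.022] [0.524 0.285 0.053]
bar 105 [ 0.44641362 -0.02963173  0.07606257] [ 0.59211297 -0.00940212  0.09060663] [-0.01613728 -0.00839048]
side
[275. 236.] 186 wood ctr [634. 308.] [61. 47.] 84 zmax 0.050 all box [0.611 0.28  0.022] [0.659 0.342 0.088]
[310. 249.] 186 wood ctr [499. 259.] [59. 42.] 84 zmax 0.050 all box [0.477 0.227 0.022] [0.517 0.288 0.05 ]
[291. 262.] 200 wood ctr [505. 342.] [58. 39.] 83 zmax 0.050 all box [0.485 0.313 0.022] [0.524 0.376 0.052]
[327. 266.] 179 wood ctr [407. 267.] [58. 41.] 83 zmax 0.051 all box [0.387 0.235 0.024] [0.427 0.297 0.051]
[307. 280.] 190 wood ctr [416. 352.] [59. 39.] 84 zmax 0.050 all box [0.396 0.319 0.024] [0.434 0.382 0.051]Traceback (most recent call last):
  File "<stdin>", line 4, in <module>
    return umr_minimum(a, axis, None, out, keepdims, initial, where)
ValueError: zero-size array to reduction operation minimum which has no identity
```

All five heels are flat in the tote. Now I'll push the drawer home with shut fingers in front of the bar.

play_rows(steps=[3.6,-3,0,0,0,0.05,0,3.6,-3,0,0,0,0.05,0,3.6,-3,0,0,0,0,0,0,-4,0,0,0,0,0,0,0,-4,0,0,0,0,0,0,-4,0,0,0,0,0,0,-4,0,0,0,0,0,0,-2.7,0,0,0,0,0,0,0,0,0,0,0,0,0,0,0,0,0,0])

```text
t: 35.05
tool_pos: [0.5193, 0.0402, 0.0562]
tool_rot: [0.707, 0.707, 0.0, 0.0]
wrist_force: [-0.6, -0.1, 0.6]
opening: 0.004
grip_force: 0.0
```

play_rows(steps=[0,-1.5,0,0,0,0,0,0,-1.5,0,0,0,0,0,0,-2,0,0,0,0,0,0,-2,0,0,0,0,0,0,-2,0,0,0,0,0,0,-2,0,0,0,0,0])

```text
t: 35.65
tool_pos: [0.5198, -0.0693, 0.0579]
tool_rot: [0.707, 0.707, 0.002, 0.0]
wrist_force: [-1.5, 4.6, 1.5]
opening: 0.004
grip_force: 1.9
```

play_rows(steps=[0,-2,0,0,0,0,0,0,-2,0,0,0,0,0,0,-2,0,0,0,0,0,0,-2,0,0,0,0,0,0,-2,0,0,0,0,0,0,-2,0,0,0,0,0,0,-0.7,0,0,0,0,0,0,-0.5,0,0,0,0,0])

```text
t: 36.45
tool_pos: [0.5203, -0.2028, 0.0573]
tool_rot: [0.708, 0.706, 0.001, 0.001]
wrist_force: [0.2, 3.0, 2.1]
opening: 0.004
grip_force: 1.5
```

play_rows(steps=[0,-0.4,0,0,0,0,0,0,-0.3,0,0,0,0,0,0,-0.2,0,0,0,0,0,0,0,0,0,0,0,0])

```text
t: 36.85
tool_pos: [0.5194, -0.2111, 0.0556]
tool_rot: [0.707, 0.707, 0.0, 0.0]
wrist_force: [0.7, 1.8, 0.9]
opening: 0.007
grip_force: 0.8
```

play_rows(steps=[0,-0.3,0,0,0,0,0,0,-0.2,0,0,0,0,0,0,0,0,0,0,0,0])

```text
t: 37.15
tool_pos: [0.5191, -0.2169, 0.0554]
tool_rot: [0.708, 0.707, -0.0, 0.0]
wrist_force: [0.8, 2.2, 1.0]
opening: 0.006
grip_force: 0.6
```

play_rows(steps=[0,-0.2,0,0,0,0,0,0,0,0,0,0,0,0])

```text
t: 37.35
tool_pos: [0.5189, -0.2187, 0.0554]
tool_rot: [0.708, 0.707, -0.0, 0.0]
wrist_force: [1.4, 2.1, 0.0]
opening: 0.007
grip_force: 0.8
```

play_rows(steps=[0,-0.2,0,0,0,0,0,0,0,0,0,0,0,0])

```text
t: 37.55
tool_pos: [0.5189, -0.2207, 0.0554]
tool_rot: [0.708, 0.707, -0.0, 0.0]
wrist_force: [1.1, 1.6, 0.8]
opening: 0.003
grip_force: 0.9
```

play_rows(steps=[0,-0.2,0,0,0,0,0,0,0,0,0,0,0,0])

```text
t: 37.75
tool_pos: [0.5188, -0.2213, 0.0554]
tool_rot: [0.707, 0.707, 0.0, -0.001]
wrist_force: [1.2, 4.0, 0.4]
opening: 0.006
grip_force: 2.3
```

play_rows(steps=[0,-0.2,0,0,0,0,0,0,0,0,0,0,0,0])

```text
t: 37.95
tool_pos: [0.5188, -0.2214, 0.0554]
tool_rot: [0.707, 0.707, 0.001, -0.002]
wrist_force: [1.1, 7.9, 2.3]
opening: 0.004
grip_force: 4.1
```

```bash
python3 - <<'E'
from h import *
s=snap('scene')
C=cloud(s);x,y,z=[C[...,i] for i in range(3)];w=(z>.07)&(z<.092)&(y>-.238)&(y<-.19)&(x>.43)&(x<.505);P=C[w];print('bar',len(P),np.polyfit(P[:,0],P[:,1],1),P[:,1].max(),P[:,1].mean())
d=np.load('s0.npz')['A'];P=d[(d[...,2]>.07)&(d[...,2]<.092)&(d[...,1]>-.238)&(d[...,1]<-.19)&(d[...,0]>.43)&(d[...,0]<.505)];print(len(P),P[:,1].max(),P[:,1].mean())
cv2.imwrite('pics/d.png',cv2.resize(s['image'][130:260,90:290],(800,520)))
E
```

```text
Traceback (most recent call last):
TypeError: expected non-empty vector for x
```

The position stalls at y = -0.2214 while the force rises, so the drawer is at its home stop. I'll back off and check.

play_rows(steps=[0,1,0,0,0,0,0,0,3,0,0,0,0,0,0,4,0,0,0,0,0,0,0,4,0,0,0,0,0,0,4,0,0,0,0,-3,0,4,0,0,0,0,-3,0,3,0,0,0,0,0,0,0,0,0,0,0,0,0,0,0,0,0,0])

```text
t: 38.9
tool_pos: [0.4589, -0.1454, 0.206]
tool_rot: [0.708, 0.706, -0.0, 0.001]
wrist_force: [-0.8, 0.0, 0.7]
opening: 0.006
grip_force: 0.0
```

```bash
python3 - <<'E'
from h import *
d=np.load('s0.npz')
for n,k in(('scene','A'),('side','B')):
    s=snap(n)
    for C in(cloud(s),d[k]):
        P=C[(C[...,2]>.07)&(C[...,2]<.092)&(C[...,1]>-.238)&(C[...,1]<-.19)&(C[...,0]>.43)&(C[...,0]<.62)];print(n,len(P),P[:,1].max() if len(P) else 0,P[:,1].mean())
    heels(s,(.35,.69,.2,.41),.02,.11);rim(s)
    cv2.imwrite('pics/%s3.png'%n,s['image'])
o=readout.get_obs();print(o['t'],o['wrist_force'])
E
```

```text
scene 81 -0.2288683281403052 -0.2337757710122677
scene 105 -0.2218302736089804 -0.228132027179813
[371. 154.] 120 wood ctr [423. 352.] [58. 37.] 86 zmax 0.051 all box [0.405 0.316 0.021] [0.441 0.378 0.052]
[351. 157.] 86 wood ctr [425. 268.] [55. 18.] 83 zmax 0.047 all box [0.4   0.232 0.022] [0.434 0.294 0.052]
[375. 171.] 134 wood ctr [515. 342.] [59. 38.] 79 zmax 0.053 all box [0.497 0.311 0.023] [0.535 0.371 0.053]
[354. 173.] 124 wood ctr [505. 259.] [55. 43.] 84 zmax 0.053 all box [0.491 0.223 0.021] [0.527 0.284 0.054]
rim ((508.3305358886719, 301.4458312988281), (217.11532592773438, 324.2203674316406), 83.8062744140625) 764
side 82 -0.22673454300078744 -0.2331596765241201
side 95 -0.21891975628399618 -0.22673483950428178
[275. 236.] 178 wood ctr [634. 309.] [59. 48.] 83 zmax 0.050 all box [0.611 0.281 0.024] [0.661 0.342 0.1  ]
[310. 249.] 189 wood ctr [499. 260.] [60. 42.] 86 zmax 0.051 all box [0.477 0.225 0.021] [0.518 0.289 0.051]
[291. 262.] 202 wood ctr [505. 342.] [60. 40.] 83 zmax 0.051 all box [0.484 0.312 0.022] [0.524 0.376 0.051]
[327. 266.] 183 wood ctr [393. 269.] [60. 73.] 81 zmax 0.052 all box [0.387 0.235 0.025] [0.427 0.298 0.051]
[307. 280.] 197 wood ctr [401. 355.] [64. 71.] 80 zmax 0.051 all box [0.395 0.319 0.024] [0.435 0.381 0.051]
rim ((507.67962646484375, 302.2947692871094), (216.29713439941406, 318.2389221191406), 84.22157287597656) 962
39.0 [-0.1502494  -0.36542279  0.44064517]
```

View pics/scene3.png

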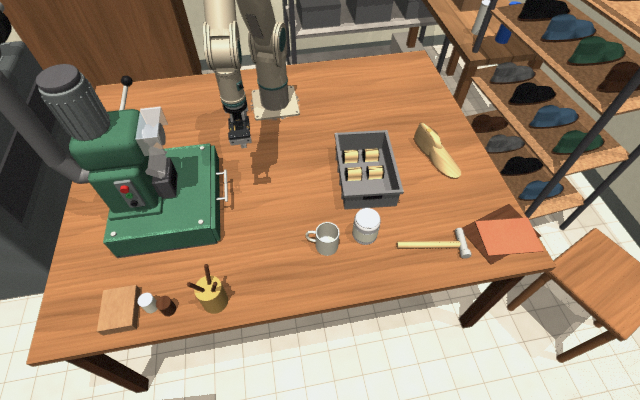

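View pics/side3.png

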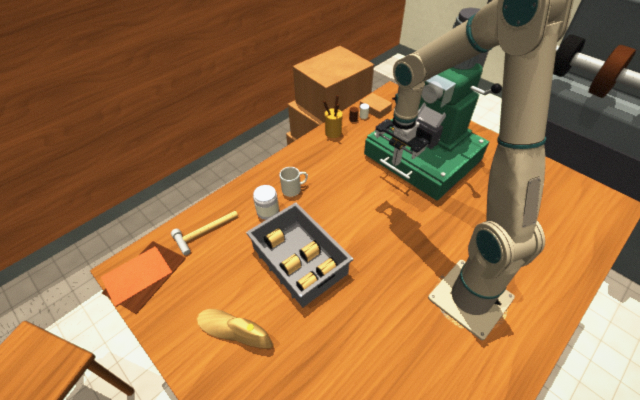

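Both views show five heels in the tote, with the first at (275,238) in the side view. The drawer is shut, about 6 mm further in than at the start, and the arm is clear.

```bash
python3 -c "
from rig import order
print(order.job_done())"
```

```text
the job is handed in; nothing more can be done
None
```

The job is handed in: all five heels lie in the tote below the rim, the drawer is pushed fully home against its stop, and the mug, glue tin and shoe last were left where they stood; no verdict came back.

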